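# Lay up the espresso tasting flight

## Robot

A 6-joint arm with a two-finger parallel gripper is mounted at the origin on the work surface. World frame = base frame: x ahead of the robot, y to its left, z up, the work surface at z = 0. Lengths are in mm, angles in degrees, forces in N, time in s.
With the tool pointing down it reaches from about 325 to 925 mm from the base axis. Payload 3.1 kg.
Tool frame: the origin (TCP) lies at the very end of the fingers, on their centre line; the grasp point (between the pads) lies grasp_offset behind it (grasp_offset is the distance from the TCP to the grasp point, in mm); z points along the fingers, x is the direction in which the jaws open and shut, and the axes are right-handed (so a half turn about z gives the same grasp; the last joint's range is limited). The gripper opens to 85 mm and grips with 20 to 120 N. Pads are 22 mm wide; open, the fingers measure 114 mm over their backs; the gripper's body (76 mm by 85 mm) begins 54 mm behind the grasp point. The pads swing forward as they close: fully open they stand 13 mm farther back than shut.
Start: joints at [68.113, 12.427, 92.441, -0, 75.132, -6.429], TCP at [166.567, 602.407, 231.3] pointing down, gripper open.
Joint ranges: [-157.48, 157.48], [-44.54, 120.13], [17.64, 146.25], [-64.5, 244.5], [7.68, 150.69], [-147.95, 147.95]. Speed limits (degrees/s): [159.86, 159.86, 180, 180, 180, 180].

## Interface

Orientations are given as [roll, pitch, yaw] about the fixed x, y, z axes, in that order (R = Rz(yaw) Ry(pitch) Rx(roll)).
In Python, from station import * gives the robot as it stands. Calls block until the motion is done:
- goto(position, orientation): joint-space move of the TCP to a pose.
- move_l(position, attitude=None, speed=150): straight line of the TCP; attitude=None keeps the orientation; speed is the mean speed in mm/s.
- move_j(angles): joint-space move.
- grip(opening, squeeze=None): finger opening in mm; squeeze is the grip in N (None keeps the last); returns when the fingers have stopped.
- wait(seconds).
- solve_ik(position, orientation): joint angles nearest the present ones, or None.
- get_obs(): the state.
- get_image(name): name is "scene" or "side" or "wrist"; returns the picture (384x512x3 uint8, red, green, blue); there is no depth.
- get_calibration(name): a dict with "fx", "fy", "cx", "cy" (pixels), "R" (3x3) and "t" (3): a world point X has camera coordinates R X + t; the wrist camera has in their place "mount" (4x4, takes a point from camera to tool coordinates, whose origin is the TCP and whose axes are the tool frame's). Camera axes: x right, y down, z forward; pixel columns grow to the right and rows downward; lengths in mm; the calibration is good to about 2 mm. A picture is of the moment at which its call begins: read the wrist's pose just before it. get_calibration takes no time and is no camera call.
A pose or a line that the arm cannot do raises Unreachable and nothing moves.
- sign_off(): hands the job in, once; it reports no verdict.
Trained networks look in the newest picture that a camera, given by its name, has taken for a name from the list of things; names that differ only in an ending like _2 or _b are one class to them, and where a whole thing is asked for, a point or a joint stands for the part that bears it (a point fixed in the world has none). Each returns a list of dicts, best first, with "score" (0 to 1); they miss things now and then, are a little off and sometimes report something else, mostly with a low value. They report only what shows in the picture. A call takes as long as a camera call. They do not tell look-alikes from the thing itself.
- spot_in(name, camera): "extent" ([centre column, centre row, width, height] in pixels, round what is visible of it).
- regions_of(name, camera): "region" (384x512 bool, what is visible of it) and "extent" ([centre column, centre row, width, height] in pixels, round what is visible of it).
The state is a dict: "t": time; "joint_pos": joint angles; "qvel": joint speeds; "effort": joint torques, N m; "tcp_pos": TCP position; "ee_rot": TCP orientation; "wrist_force": force on the tool from outside, world axes, zero at the start; "moment": the same for the moment, N m; "grip_width": finger opening in mm.
Only numpy, scipy, OpenCV 4.12 (cv2) and the standard library are available. Lean on these libraries where they do the work, as an engineer would, in place of code of your own. Each camera call takes 0.05 s, during which the arm holds its last target.

## Task

Set up the tasting: stand each of the four small espresso cups (the ones without handles) upright in the middle of the saucer of its own colour. Set them down gently, without dropping or knocking any over, and leave the saucers and the two large handled cups where they are.

Things in the scene. Friction and masses are not known exactly. Their poses are not given: they have to be found in the camera images.
- cup_white: small white espresso cup without a handle, round, open at the top, 60 mm tall; outside diameter 46 mm at the foot, 56 mm at 14 mm height, 58 mm at the rim (near-straight sides between), wall 4 mm, about 105 to 190 g; origin at the centre of its underside, z up
- cup_blue: small blue espresso cup without a handle, round, open at the top, 60 mm tall; outside diameter 46 mm at the foot, 56 mm at 14 mm height, 58 mm at the rim (near-straight sides between), wall 4 mm, about 105 to 190 g; origin at the centre of its underside, z up
- cup_red: small red espresso cup without a handle, round, open at the top, 60 mm tall; outside diameter 46 mm at the foot, 56 mm at 14 mm height, 58 mm at the rim (near-straight sides between), wall 4 mm, about 105 to 190 g; origin at the centre of its underside, z up
- cup_green: small green espresso cup without a handle, round, open at the top, 60 mm tall; outside diameter 46 mm at the foot, 56 mm at 14 mm height, 58 mm at the rim (near-straight sides between), wall 4 mm, about 105 to 190 g; origin at the centre of its underside, z up
- saucer_white: white round saucer, loose on the bench: 124 mm across the rim, 13 mm high; flat floor about 86 mm across, its surface 5 mm above the underside, then a rim sloping outwards; about 200 g; origin at the centre of its underside, z up
- saucer_blue: blue round saucer, loose on the bench: 124 mm across the rim, 13 mm high; flat floor about 86 mm across, its surface 5 mm above the underside, then a rim sloping outwards; about 200 g; origin at the centre of its underside, z up
- saucer_red: red round saucer, loose on the bench: 124 mm across the rim, 13 mm high; flat floor about 86 mm across, its surface 5 mm above the underside, then a rim sloping outwards; about 200 g; origin at the centre of its underside, z up
- saucer_green: green round saucer, loose on the bench: 124 mm across the rim, 13 mm high; flat floor about 86 mm across, its surface 5 mm above the underside, then a rim sloping outwards; about 200 g; origin at the centre of its underside, z up
- mug_white: large white milk-coffee cup with a handle, a bystander: 86 mm across the rim, 75 mm tall, handle on its +y side reaching 65 mm from the axis; origin at the centre of its underside, z up
- mug_blue: large blue milk-coffee cup with a handle, a bystander: 86 mm across the rim, 75 mm tall, handle on its +y side reaching 65 mm from the axis; origin at the centre of its underside, z up
Things that resemble listed ones, but are neither listed nor needed, are in the scene too. Leave any yellow look-alike of the cup_blue alone. Several things look just like the cup_red: the one meant starts nearest to the robot's base.

How it is judged (in metres and radians):
At the end, for the whole second after the job is handed in: Each small cup stands upright (within 0.1 rad), at rest and released on the floor of the saucer of its own colour, centre within 15 mm of the saucer's centre; every saucer lies flat on the bench and, like both large cups (upright), within 30 mm of where it was at the start (horizontal distance between cup_white and saucer_white below 0.015 m and z of cup_white in the frame of saucer_white between 0.002 and 0.009 m and angle between each of cup_white, saucer_white, cup_blue, saucer_blue, cup_red, saucer_red, cup_green, saucer_green, mug_white, mug_blue's own z axis and vertical below 0.1 rad and height (world z) of each of saucer_white, saucer_blue, saucer_red, saucer_green below 0.006 m and linear speed of each of cup_white, cup_blue, cup_red, cup_green below 0.02 m/s and angular speed of each of cup_white, cup_blue, cup_red, cup_green below 0.2 rad/s and contact force between each of cup_white, cup_blue, cup_red, cup_green and the fingers below 0.05 N and horizontal distance between cup_blue and saucer_blue below 0.015 m and z of cup_blue in the frame of saucer_blue between 0.002 and 0.009 m and horizontal distance between cup_red and saucer_red below 0.015 m and z of cup_red in the frame of saucer_red between 0.002 and 0.009 m and horizontal distance between cup_green and saucer_green below 0.015 m and z of cup_green in the frame of saucer_green between 0.002 and 0.009 m and distance of each of saucer_white, saucer_blue, saucer_red, saucer_green, mug_white, mug_blue from where it was at the start of the episode below 0.03 m); the robot touches nothing.
It fails at once if a saucer is pushed or carried more than 30 mm from where it lay (distance of any of saucer_white, saucer_blue, saucer_red, saucer_green from where it was at the start of the episode above 0.03 m).
It fails at once if a large cup is moved more than 30 mm or tipped over (distance of any of mug_white, mug_blue from where it was at the start of the episode above 0.03 m or angle between any of mug_white, mug_blue's own z axis and vertical above 0.5 rad).
It fails at once if an espresso cup is dropped (falls freely faster than 0.7 m/s, about 25 mm of fall) ((linear speed of cup_white above 0.7 m/s and contact force between cup_white and the fingers below 0.05 N) or (linear speed of cup_blue above 0.7 m/s and contact force between cup_blue and the fingers below 0.05 N) or (linear speed of cup_red above 0.7 m/s and contact force between cup_red and the fingers below 0.05 N) or (linear speed of cup_green above 0.7 m/s and contact force between cup_green and the fingers below 0.05 N)).
It fails at once if an espresso cup is knocked over (angle between any of cup_white, cup_blue, cup_red, cup_green's own z axis and vertical above 0.9 rad).
It also fails if it takes over 112 s, if anything falls off the work surface, if the arm or the gripper's body presses on something with over 40 N, if the wrist force passes 120 N, or if a joint passes its speed limit or range.

## Working session

There is one attempt and no reset: what is moved stays moved. The work goes in short steps, each a Python script; the robot and the scene stay as the last script left them, time stands still between calls to the robot, and variables do not carry over. Pictures are saved under pics/ and viewed, and the job is handed in when it is done.

```bash
ls; mkdir -p pics; python3 - <<'E'
from station import *
import cv2
for n in ["scene","side","wrist"]:
    im=get_image(n); cv2.imwrite(f"pics/{n}0.png",im[:,:,::-1])
    c=get_calibration(n); print(n,c)
o=get_obs(); print(o)
E
```

```text
pics
scene {'fx': 442.1853330389821, 'fy': 442.1853330389821, 'cx': 259.72937675561394, 'cy': 190.52150726846102, 'R': array([[-0.38571819,  0.92254062, -0.01184404],
       [ 0.73130884,  0.29788622, -0.61355617],
       [-0.56250231, -0.24532143, -0.78956225]]), 't': array([ 203.26895352, -383.34140648, 1746.64383713])}
side {'fx': 358.8346072945766, 'fy': 358.8346072945766, 'cx': 257.67378595225733, 'cy': 191.0127225136312, 'R': array([[ 0.99762603, -0.06879004, -0.00320024],
       [-0.05333699, -0.74245253, -0.66777198],
       [ 0.04356003,  0.66635739, -0.74435902]]), 't': array([-548.89571967,   48.15691502, 1125.20250998])}
wrist {'fx': 320.9783488064752, 'fy': 320.9783488064752, 'cx': 249.68432417097978, 'cy': 189.12399919946589, 'mount': array([[ 9.99999982e-01,  1.03819602e-04, -1.60888755e-04,
        -6.69001326e-01],
       [-5.65372924e-05,  9.62880213e-01,  2.69929049e-01,
        -6.68919487e+01],
       [ 1.82940525e-04, -2.69929035e-01,  9.62880202e-01,
        -1.42702551e+02],
       [ 0.00000000e+00,  0.00000000e+00,  0.00000000e+00,
         1.00000000e+00]])}
{'t': 0.15, 'joint_pos': array([ 6.81117678e+01,  1.24662173e+01,  9.25096176e+01,  5.88693953e-04,
        7.51318541e+01, -6.42769208e+00]), 'qvel': array([-0.03875463, -0.15515193, -0.21935202, -0.0223545 , -0.10930208,
        0.05144172]), 'effort': array([ 7.58293686e-05, -3.97454774e+01, -3.04411340e+01, -3.29371960e-05,
        5.82472116e-03,  3.11441795e-05]), 'tcp_pos': array([166.33750717, 601.80099696, 230.25428698]), 'ee_rot': array([-1.79987379e+02,  1.06948449e-01,  7.45393200e+01]), 'wrist_force': array([-0.34991336,  0.37371497, -0.26976603]), 'moment': array([-0.07175179, -0.01172569,  0.03418822]), 'grip_width': 85.47535530415473}
```

View pics/scene0.png

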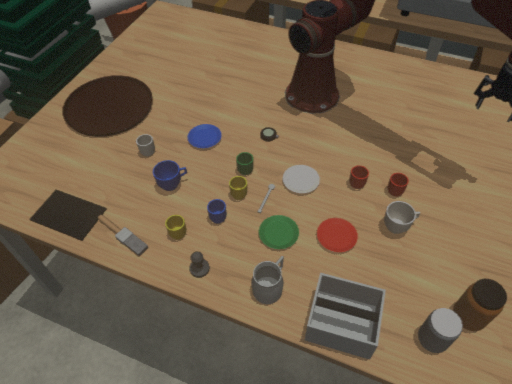

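View pics/side0.png

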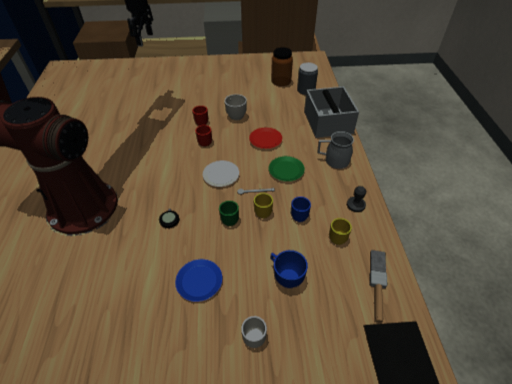

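View pics/wrist0.png

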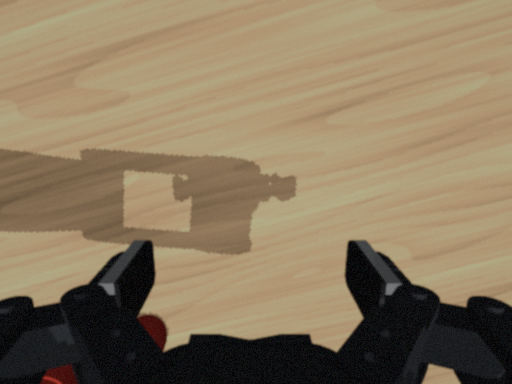

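```bash
cat > h.py <<'E'
from station import *
import numpy as np, cv2
from scipy.optimize import least_squares
th=np.linspace(0,2*np.pi,60,endpoint=False)
def ring(d,z): return np.c_[d/2*np.cos(th),d/2*np.sin(th),0*th+z]
CUP=np.vstack([ring(46,0),ring(56,14),ring(58,60)])
SAU=np.vstack([ring(86,0),ring(124,13)])
MUG=np.vstack([ring(60,0),ring(86,75)])
def model(n): return SAU if n.startswith('sau') else CUP if n.startswith('cup') else MUG
def cam(n,T=None):
    c=get_calibration(n)
    if 'R' in c: return c,np.array(c['R']),np.array(c['t'])
    M=T@c['mount']; R=M[:3,:3].T; return c,R,-R@M[:3,3]
def proj(X,cam):
    c,R,t=cam; p=X@R.T+t
    return np.c_[c['fx']*p[:,0]/p[:,2]+c['cx'],c['fy']*p[:,1]/p[:,2]+c['cy']]
def ray(u,v,cam,z):
    c,R,t=cam; d=R.T@np.array([(u-c['cx'])/c['fx'],(v-c['cy'])/c['fy'],1]); o=-R.T@t
    return (o+d*(z-o[2])/d[2])[:2]
def ext(P):
    lo=P.min(0);hi=P.max(0); return np.r_[(lo+hi)/2,hi-lo]
def fit(name,dets):  # dets list of (cam,extent); fits xy, returns residuals
    M=model(name)
    f=lambda p:np.concatenate([ (ext(proj(M+np.r_[p,0],k))-np.array(e)) for k,e in dets])
    x0=ray(dets[0][1][0],dets[0][1][1],dets[0][0],10)
    r=least_squares(f,x0,loss='soft_l1'); return r.x,r.fun
def toolT():
    from scipy.spatial.transform import Rotation as Ro
    o=get_obs(); T=np.eye(4); T[:3,:3]=Ro.from_euler('xyz',o['ee_rot'],degrees=True).as_matrix(); T[:3,3]=o['tcp_pos']; return T
def snap(cn,f):
    T=toolT() if cn=='wrist' else None
    im=get_image(cn); cv2.imwrite(f'pics/{f}.png',im[:,:,::-1]); return im,cam(cn,T)
E
python3 - <<'E'
from h import *
np.set_printoptions(precision=1,suppress=True)
get_image('scene');get_image('side')
for n in ['cup_white','cup_blue','cup_red','cup_green','saucer_white','saucer_blue','saucer_red','saucer_green','mug_white','mug_blue']:
  for c in ['scene','side']:
    for d in regions_of(n,c):
        e=d['extent']; p,r=fit(n,[(cam(c),e)]); print(n,c,round(d['score'],2),np.array(e),p,r)
E
```

```text
cup_white scene 0.67 [168.7 175.2  35.7  32.5] [ 602.5 -290.5] [ -0.    0.1 -15.8  -8.7]
cup_white scene 0.57 [144.6 143.8  16.9  22.3] [ 508.6 -440.6] [ 0.  -0.   2.5  0.4]
cup_white side 0.66 [252.8 332.4  28.8  26.6] [ 508.8 -443.1] [-0.  -0.  -3.   5.9]
cup_white side 0.53 [221.1 175.4  36.   26.1] [437.2  71.5] [ -0.    0.1 -17.3  -1.8]
cup_blue scene 0.77 [175.3 226.2  18.5  21.5] [ 769.6 -171.5] [ 0.  -0.1  3.1  3.9]
cup_blue scene 0.76 [214.7 212.1  16.   18.4] [678.3 -85. ] [ 0.  -0.1  4.   6.6]
cup_blue scene 0.65 [239.  185.4  18.8  24.8] [554.5 -59.2] [-0.   0.  -0.4 -0.6]
cup_blue side 0.72 [339.6 232.9  20.9  28.4] [ 767.9 -180.6] [-0.  -0.   2.3 -1.1]
cup_blue side 0.65 [303.1 210.4  18.1  30.9] [678.1 -92.2] [-0.   0.   2.6 -4.7]
cup_blue side 0.56 [262.4 206.4  18.9  25.5] [559.7 -68. ] [-0.  -0.   0.7  0.4]
cup_red scene 0.83 [398.4 186.8  22.1  26.9] [368.9 412.2] [ 0.   0.  -0.4 -2.6]
cup_red scene 0.57 [357.8 177.8  18.6  21.1] [380.7 282.9] [-0.  -0.1  1.5  2.9]
cup_red side 0.77 [202.8 134.7  18.5  19.4] [371.  285.2] [-0.  -0.  -1.3  2.6]
cup_red side 0.58 [19
[... 369 characters left out ...]
8] [ 0.  -0.2  2.7  1.4]
saucer_blue scene 0.95 [206.3 135.7  33.4  26.5] [ 374.7 -272. ] [ 0.   0.   1.1 -1.9]
saucer_blue side 0.62 [199.2 279.6  46.3  37.8] [ 376.9 -283.3] [ 0.  -0.3  1.2  5. ]
saucer_red side 0.69 [263.6 139.3  32.1  23.4] [590.6 268.6] [ 0.   0.   1.6 -1.6]
saucer_green scene 0.93 [279.1 229.4  37.6  32.1] [647.4 114.3] [-0.  -0.2  3.2  2.3]
saucer_green side 0.83 [284.9 168.8  34.3  29.7] [650.3 109.7] [-0.   0.   2.3 -4. ]
mug_white side 0.82 [238.1 106.5  21.3  30.1] [505.  436.8] [ 0.   0.   1.  -3.2]
mug_blue scene 0.84 [168.5 174.3  33.2  31.2] [ 605.6 -282.8] [-0.   0.  -6.2  0.6]
mug_blue side 0.58 [288.7 268.9  37.6  42.7] [ 608.3 -292.6] [ 0.   0.1 -3.3 -3.2]
```

```bash
cat >> h.py <<'E'
C0={'cup_white':(508,-442),'cup_blue':(678,-88),'cup_red':(375,284),'cup_green':(463,-82),
'saucer_white':(436,102),'saucer_blue':(376,-278),'saucer_red':(590,268),'saucer_green':(649,112)}
def look(name,xy,yaw,tag,z=230):
    goto([xy[0],xy[1],z],[180,0,yaw]); wait(.2)
    im,k=snap('wrist',tag); best=None
    for d in regions_of(name,'wrist'):
        p,r=fit(name,[(k,d['extent'])]); dd=np.hypot(*(p-xy))
        print(name,round(d['score'],2),np.round(d['extent'],1),'xy',np.round(p,1),'res',np.round(r,1),'d',round(dd,1))
        if dd<35 and (best is None or dd<best[1]): best=(p,dd)
    im=im.copy()
    if best is not None:
        for q in proj(model(name)+np.r_[best[0],0],k): 
            if 0<=q[0]<512 and 0<=q[1]<384: im[int(q[1]),int(q[0])]=(255,0,255)
        cv2.imwrite(f'pics/{tag}.png',im[:,:,::-1])
    return None if best is None else best[0]
E
python3 - <<'E'
import station; print([n for n in dir(station) if not n.startswith('__')], getattr(station,'grasp_offset',None))
from h import *
print(get_obs()['t'])
look('saucer_red',C0['saucer_red'],20,'w_sr')
look('cup_red',C0['cup_red'],7,'w_cr')
print(get_obs()['t'])
a=cv2.imread('pics/w_sr.png');b=cv2.imread('pics/w_cr.png')
cv2.imwrite('pics/m1.png',cv2.resize(np.hstack([a,b]),(800,300)))
E
```

```text
['Unreachable', 'get_calibration', 'get_image', 'get_obs', 'goto', 'grasp_offset', 'grip', 'move_j', 'move_l', 'regions_of', 'sign_off', 'solve_ik', 'spot_in', 'wait'] 18.700000000000003
1.25
saucer_red 0.72 [258.9 153.9 112.  105.9] xy [598.5 276.9] res [ 0.   0.1 -2.3  2.8] d 12.3
cup_red 0.69 [242.7  38.5  67.3  76.2] xy [357.  402.5] res [-0.  -0.3 -2.5 -3. ] d 119.8
cup_red 0.66 [243.9 169.9  54.5  61.6] xy [372.4 279.7] res [ 0.   0.1  3.6 -0.2] d 5.0
cup_red 0.17 [452.4 291.8  66.1  37.2] xy [634.1 160.7] res [-0.2  0.   7.3 28.7] d 287.0
4.6667
```

View pics/m1.png

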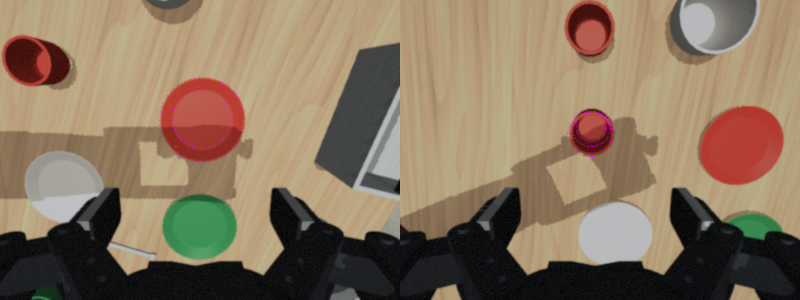

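```bash
cat >> h.py <<'E'
def pickplace(c,s,yaw,cxy,sxy,yaw2=None,zp=24):
    yaw2=yaw if yaw2 is None else yaw2
    goto([*cxy,130],[180,0,yaw]); move_l([*cxy,zp],speed=90); wait(.1)
    z0=get_obs()['tcp_pos'][2]; f0=get_obs()['wrist_force']
    grip(40,30); wait(.2); o=get_obs(); print('grip',o['grip_width'],'tcp',o['tcp_pos'],'F',o['wrist_force']-f0)
    move_l([*cxy,180],speed=150); wait(.2)
    print('lifted',get_obs()['grip_width'],get_obs()['wrist_force']-f0)
    goto([*sxy,180],[180,0,yaw2]); move_l([*sxy,zp+14],speed=120); wait(.2)
    o=get_obs(); f1=o['wrist_force'][2]; z=zp+14-(3)  
    while z>zp+1:
        move_l([*sxy,z],speed=25); wait(.1); o=get_obs(); df=o['wrist_force'][2]-f1
        if df>1.5: break
        z-=1
    print('touch at cmd',z,'actual',o['tcp_pos'],'rise vs pick',o['tcp_pos'][2]-z0,'df',df)
    grip(85); wait(.2); print('open',get_obs()['grip_width'])
    move_l([*sxy,130],speed=120)
    print('t',get_obs()['t'])
E
python3 - <<'E'
from h import *
np.set_printoptions(precision=1,suppress=True)
pickplace('cup_red','saucer_red',7,(372.4,279.7),(598.5,276.9))
p=look('cup_red',(598.5,276.9),20,'w_cr2')
p=look('saucer_red',(598.5,276.9),20,'w_cr3')
E
```

```text
grip 55.757292079091094 tcp [372.6 279.8  24.5] F [-0.7 -1.1  5.7]
lifted 55.802089770266264 [ 0.3 -0.4 -1.1]
touch at cmd 32 actual [598.5 276.9  32. ] rise vs pick 7.298557669373864 df 1.871109750777466
open 84.97932476308567
t 13.975
cup_red 0.7 [204.2   8.9  64.8  17.9] xy [510.5 397.7] res [ 0.1  0.3  3.2 63.4] d 149.5
cup_red 0.67 [250.4 166.7  56.   65.4] xy [597.4 276.7] res [-0.   0.1  2.9 -3.5] d 1.1
saucer_red 0.89 [248.7 157.2 110.2 104.4] xy [598.1 277.4] res [ 0.   0.1 -0.9  3.6] d 0.7
```

View pics/w_cr2.png

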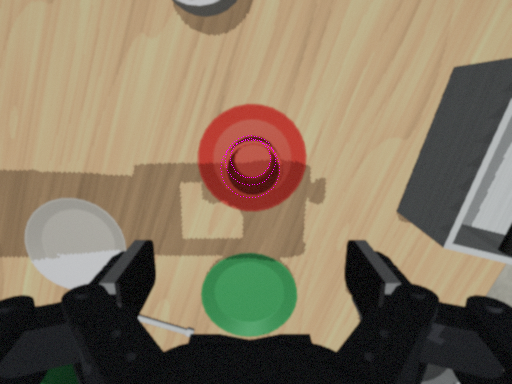

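The red cup stands centred on the red saucer (cup about 250,167; saucer 249,157). Next is green.

```bash
sed -i 's/df>1.5/df>2.5/' h.py; python3 - <<'E'
from h import *
np.set_printoptions(precision=1,suppress=True)
s=look('saucer_green',C0['saucer_green'],10,'w_sg')
c=look('cup_green',C0['cup_green'],-79,'w_cg')
if s is not None and c is not None:
    pickplace('cup_green','saucer_green',-79,c,s,yaw2=-79)
    look('cup_green',s,10,'w_cg2')
    look('saucer_green',s,10,'w_cg3')
E
```

```text
saucer_green 0.88 [253.1 160.8 104.4 104.6] xy [653.9 111.5] res [0.  0.3 4.6 2.8] d 5.0
saucer_green 0.26 [ 63.  286.1  63.9  40.6] xy [444.8 -89.8] res [ 0.   0.3 34.6 45.1] d 287.1
cup_green 0.68 [254.2 172.7  54.8  59.7] xy [460.4 -88.1] res [-0.   0.   3.1  1.8] d 6.7
cup_green 0.43 [401.  251.9  88.7  69.8] xy [ 400.9 -269.5] res [  0.1  -0.  -20.5  -6. ] d 197.5
grip 57.34281267123604 tcp [460.7 -88.1  24.7] F [-1.6  1.1  6.1]
lifted 57.458800920440666 [-1.2 -0.4 -1.2]
touch at cmd 29 actual [654.3 111.5  29.8] rise vs pick 5.049221223388038 df 5.563949027279211
open 85.14819350426373
t 28.2417
cup_green 0.81 [247.9 168.7  58.5  61.8] xy [653.2 109. ] res [ 0.  -0.  -0.2 -0.3] d 2.6
saucer_green 0.68 [248.5 157.4 106.7 105.5] xy [653.6 111.8] res [0.  0.3 2.6 2.5] d 0.5
```

```bash
python3 -c "
import cv2,numpy as np
g=[cv2.imread(f'pics/{n}.png') for n in ['w_sg','w_cg','w_cg2','w_cg3']]
cv2.imwrite('pics/m2.png',cv2.resize(np.vstack([np.hstack(g[:2]),np.hstack(g[2:])]),(800,600)))"
```

```text
(no output)
```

View pics/m2.png

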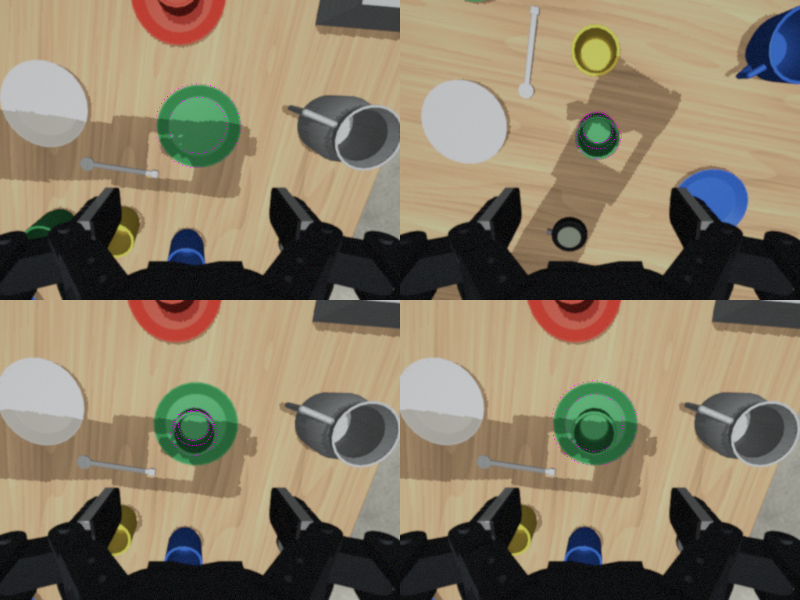

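Green is centred too (cup and saucer about 248,165 in the last two frames). On to blue and white.

```bash
python3 - <<'E'
from h import *
np.set_printoptions(precision=1,suppress=True)
for col,y,ys in [('blue',50,-36),('white',-30,-30)]:
    s=look('saucer_'+col,C0['saucer_'+col],ys,'w_s'+col)
    c=look('cup_'+col,C0['cup_'+col],y,'w_c'+col)
    if s is None or c is None: print('STOP');break
    pickplace('cup_'+col,'',y,c,s)
    p=look('cup_'+col,s,ys,'w_c2'+col)
    q=look('saucer_'+col,s,ys,'w_c3'+col)
    if p is None or q is None or np.hypot(*(p-q))>8: print('CHECK');break
g=[cv2.imread(f'pics/{n}.png') for n in ['w_cblue','w_c2blue','w_cwhite','w_c2white']]
g=[x if x is not None else np.zeros((384,512,3),np.uint8) for x in g]
cv2.imwrite('pics/m3.png',cv2.resize(np.vstack([np.hstack(g[:2]),np.hstack(g[2:])]),(800,600)))
E
```

```text
saucer_blue 0.78 [251.8 164.2 110.9 103.5] xy [ 376.3 -285. ] res [-0.   0.1 -2.3  3.3] d 7.0
cup_blue 0.76 [189.3  55.9  64.7  69.4] xy [562.1 -65.3] res [ 0.1 -0.1  2.2 -0.6] d 118.2
cup_blue 0.59 [245.4 272.5  52.8  65.8] xy [ 772.3 -175.2] res [-0.   0.  -0.3 -0.9] d 128.5
cup_blue 0.57 [247.7 161.   63.7  60.2] xy [672.2 -87.3] res [ 0.  -0.1 -5.2  0.9] d 5.9
grip 56.4491731978668 tcp [672.8 -87.4  24.7] F [1.  0.3 4.4]
lifted 56.23694521637312 [ 0.3  0.7 -0.8]
touch at cmd 29 actual [ 376.5 -285.2   29.7] rise vs pick 4.622658175541154 df 6.904843062274629
open 84.85808578636097
t 44.9667
cup_blue 0.62 [247.8 169.8  63.7  61.5] xy [ 374.3 -286.5] res [ 0.  -0.1 -5.5  0. ] d 2.5
saucer_blue 0.72 [248.8 159.9 104.6 107.5] xy [ 376.1 -286.3] res [-0.   0.1  4.4  0.1] d 1.4
saucer_white 0.65 [243.7 158.1 107.6 108.3] xy [432.1 104.4] res [ 0.   0.   1.6 -0.3] d 4.5
cup_white 0.8 [251.6 166.6  55.9  56.1] xy [ 512.  -442.3] res [0.  0.  2.3 5.2] d 4.0
grip 56.503783477199605 tcp [ 512.2 -442.6   24.7] F [-1.  -0.9  5.1]
lifted 56.84817615607102 [-0.4 -0.6 -0.4]
touch at cmd 29 actual [432.4 104.5  29.6] rise vs pick 4.577222552508317 df 8.049318957911051
open 85.41422399548085
t 62.6583
cup_white 0.65 [253.1 167.7  59.1  66.4] xy [434.1 101.6] res [ 0.   0.  -0.4 -4.5] d 3.4
saucer_white 0.77 [249.4 159.3 104.1 106.4] xy [432.9 103. ] res [-0.   0.2  4.9  1.3] d 1.5
```

View pics/m3.png

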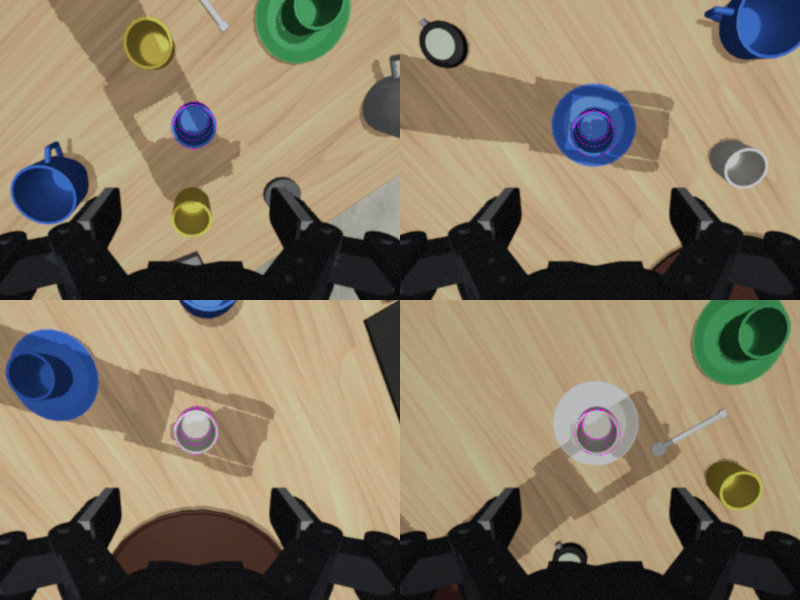

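All four are placed. I'll do one overview check before handing in.

```bash
python3 - <<'E'
from h import *
snap('scene','sceneF'); print(get_obs()['t'],get_obs()['tcp_pos'])
E
```

```text
64.0417 [432.1971653  104.36417616 230.0857595 ]
```

View pics/sceneF.png

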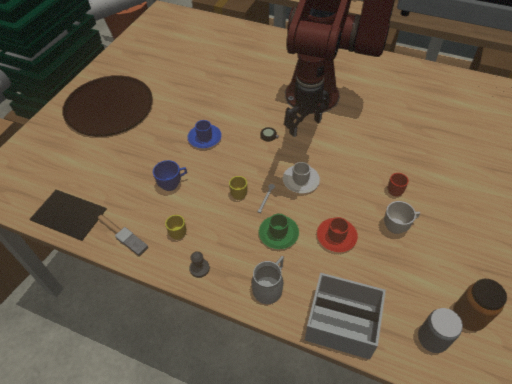

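The cups stand upright on their saucers: blue (204,135), white (301,176), green (279,228) and red (338,231). The mugs at (168,176) and (400,217) have not moved, and the gripper is clear.

```bash
python3 -c "
from station import *
sign_off()"
```

```text
the job is handed in; nothing more can be done
```

All four espresso cups are standing upright on the saucers of their own colour, and I handed the job in at about 64 s of the 112 s allowed. For red I used the cup nearest the robot's base and left the other red one alone.

**Centring:** the last wrist-camera fits put each cup within about 3 mm of its saucer's centre, well inside the 15 mm limit. The fits themselves are good to a few millimetres.

**Saucers and large cups:** measured again after placing, each saucer was within 1.5 mm of its position just before. In the final overview picture both large cups and the other things are in the same places as at the start. I checked the large cups only by eye.

**Set-down:** green, blue and white touched down at about 5 mm rise, which matches the saucer floor. The red cup was the exception. Its touch check triggered early at 7.3 mm, so I released it about 2 mm above the floor, and it stood centred afterwards. I raised the contact threshold for the other three.

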